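# Release the vacuum and push the counterweighted contact-frame cover up

## Robot

A 6-joint arm with a two-finger parallel gripper is mounted at the origin on the work surface. World frame = base frame: x ahead of the robot, y to its left, z up, the work surface at z = 0. Lengths are in m, angles in rad, forces in N, time in s.
With the tool pointing down it reaches from about 0.325 to 0.875 m from the base axis. Payload 4.4 kg.
Tool frame: the origin (TCP) lies between the finger pads; the fingertips stand 11 mm ahead of it and the grasp point (between the pads) lies 8 mm behind it; z points along the fingers, x is the direction in which the jaws open and shut, and the axes are right-handed (so a half turn about z gives the same grasp; the last joint's range is limited). The gripper opens to 85 mm and grips with 20 to 120 N. Pads are 22 mm wide; open, the fingers measure 114 mm over their backs; the gripper's body (76 mm by 85 mm) begins 54 mm behind the grasp point. The pads swing forward as they close: fully open they stand 13 mm farther back than shut.
Start: joints at [-1.427, 0.207, 1.542, -0, 1.393, -0.15], TCP at [0.167, -0.55, 0.242] pointing down, gripper open.
Joint ranges: [-2.73, 2.73], [-0.86, 2.22], [0.23, 2.46], [-1.11, 4.25], [0.08, 2.63], [-2.82, 2.82]. Speed limits (rad/s): [2.79, 2.79, 3.14, 3.14, 3.14, 3.14].

## Interface

Orientations are given as a unit quaternion [x, y, z, w].
In Python, from workcell import r gives the robot as it stands. The module is installed in compiled form; this text tells all that it offers.
- The arm moves only by the tool drive_tool, never from a script. Its argument "moves" is a list that holds one entry, the list of rows, each a list of 7 numbers: the shift along the tool's x, y, z in m, then the turn, a rotation vector about the tool's x, y, z in rad, then the opening in per cent of the stroke, from 0 (shut) to 100 (fully open). In form: [[[dx, dy, dz, wx, wy, wz, claw], ...]]. A call has exactly 10 rows; each row is the pose to reach, as a shift and turn from the pose measured when the call began, along the tool's axes at that moment; what a row does not reach only later rows make up. A row lasts 1/10 s, in which the tool goes at most 50 mm and 8.59 degrees, less where a joint would pass 70% of its speed; a pose out of reach is approached as far as the arm can. A call with a gripper value outside its range is refused whole. The fingers move at their own pace and stop on an object; "newtons" is the grip in N (left out, the last holds). Time passes only in rows, so rows that repeat a pose let the fingers close, or fill a call up. It gives the time, the measured TCP pose, the force and the opening at its end, in the units of the state.
- r.get_state(): the state, without advancing time (a new reading comes with each control period).
- r.get_image(name): name is "scene" or "top" or "wrist"; returns the picture (480x640x3 uint8, blue, green, red); there is no depth.
- r.camera_info(name): a dict with "fx", "fy", "cx", "cy" (pixels), "extrinsics" (4x4, takes a point from camera to world coordinates). Camera axes: x right, y down, z forward; pixel columns grow to the right and rows downward; lengths in m; the calibration is good to about 2 mm. A picture is of the moment at which its call begins: read the wrist's pose just before it. camera_info takes no time and is no camera call; for the wrist camera it gives the pose at the moment of the call.
- r.finish_job(): hands the job in, once; it reports no verdict.
Trained networks look in the newest picture that a camera, given by its name, has taken for a name from the list of things; names that differ only in an ending like _2 or _b are one class to them, and where a whole thing is asked for, a point or a joint stands for the part that bears it (a point fixed in the world has none). Each returns a list of dicts, best first, with "p" (0 to 1); they miss things now and then, are a little off and sometimes report something else, mostly with a low value. They report only what shows in the picture. A call takes as long as a camera call.
- r.spot_in(camera, label): "uv" ([column, row] in pixels, amid what is visible of it).
- r.outline_of(camera, label): "mask" (480x640 bool, what is visible of it) and "uv" ([column, row] in pixels, amid what is visible of it).
- r.tip_of(camera, label): "uv" ([column, row] in pixels: a listed point, or the origin of a listed thing).
The state is a dict: "time_s": time; "joints": joint angles; "joint_vel": joint speeds; "joint_torque": joint torques, N m; "ee_pos": TCP position; "tcp_rot": TCP orientation; "contact_force": force on the tool from outside, world axes, zero at the start; "wrist_torque": the same for the moment, N m; "width": finger opening in m.
Only numpy, scipy, OpenCV 4.12 (cv2) and the standard library are available. Lean on these libraries where they do the work, as an engineer would, in place of code of your own. Each camera call takes 0.05 s, during which the arm holds its last target. There are 200 camera calls.

## Task

In the print workshop, first press the large vacuum-release button on the control box all the way down and let it go, without pressing the small button beside it. Then, with the fingertips under its front lip, gently push the clear cover of the contact-printing frame up past its balance point so that it comes to rest fully open and stays up by itself. Do not fling the cover or push hard on it, leave everything else on the table where it is, and finish clear of everything.

Things in the scene. Friction and masses are not known exactly. Their poses are not given: they have to be found in the camera images.
- frame: The base of the contact-printing frame, a fixed grey box 240 x 300 x 71 mm (its x, y, z) standing on the work surface, with a dark rubber bed on top. Origin: centre of its underside. Its -x side is the front; it faces the robot's right (world -y), within about 0.3 rad. The cover's hinge runs along its y axis near the back, on the robot's left.
- hinge (a point): Middle of the cover's hinge axis, 85 mm above the work surface, 110 mm behind the frame's origin (frame +x). The axis is parallel to the frame's y. Fixed to the frame.
- cover_panel: The cover: clear panel with aluminium edges, 270 mm wide, 14 mm thick, reaching 235 mm forward from the hinge over the bed; a 5 mm aluminium lip, 140 mm wide, projects in front of it. Origin on the hinge axis; x points from front edge to hinge, z out of its upper face; undersides of panel and lip at z = -8 mm. 0.8 kg: lifting takes 2.5 to 4 N at the lip, less and less up to the balance point.
- lip (a point): Point in the middle of the lip's underside, 255 mm ahead of the hinge axis, 17 mm behind the lip's front edge; moves with the cover. When shut, the lip's underside is 77 mm above the table with free space below it, and its front edge 42 mm ahead of the front of the base.
- cover (a joint): Angle of the cover in rad: 0 shut (at the start), growing as it is raised, 1.4 fully open against its stop. A damper slows it. The balance point differs from run to run, between about 0.65 and 0.95: let go below it the cover falls shut; beyond it, it moves on by itself to the stop in 1 to 3 s, longer if only just beyond.
- counterweights: Two dark steel cylinders, 44 mm across, 30 mm long, 0.75 kg together, on thin rods from the hinge axis, 105 mm either side of the middle. They turn with the cover: when shut they are 100 mm above the hinge axis and 30 mm behind it; opening swings them back and down behind the frame. Not to be pushed. Origin on the hinge axis.
- control_box: Fixed grey box 80 x 120 x 45 mm (its x, y, z) on the right of the table, in front of the contact-printing frame's lip but clear of it; nearer to the robot or farther away than the tape dispenser, by chance. Two black push buttons on its top, in steel housings: the large one at y = +30 mm, the small one at y = -35 mm. Origin: centre of its underside.
- release_top (a point): Centre of the top face of the large black button (32 mm across), the vacuum release. It is pressed straight down.
- release (a joint): Travel of the large button in m: 0 up, 0.007 fully down, which takes 5 N; springs back.
- lamp_top (a point): Centre of the top face of the small black button (16 mm across), the lamp switch, 65 mm from the large one. Not to be pressed.
- lamp (a joint): Travel of the small button in m: 0 up, 0.005 fully down.
- dispenser: Loose grey tape dispenser, 130 x 55 x 87 mm, 1.2 kg, on the right, beside the control box. Leave alone. Origin: centre of its underside.
- tape_roll: Loose roll of white tape standing on its flat side, 72 mm across, 45 mm high, in front of the frame beside the lip, on the side near the robot. Leave alone. Origin: centre of its underside.
- knife: Loose grey utility knife, about 150 x 22 x 18 mm, lying in front of the frame along its front, beside the lip on the side away from the robot. Leave alone. Origin: under the middle of its handle.
- brush: Loose brush 190 mm long, lying beyond the frame's lip, right of the middle, pointing away from the robot. Leave alone. Origin: underside.
- ink_jar: Loose jar 64 mm across, 80 mm high, far right. Leave alone. Origin: centre of its underside.
- ink_can: Loose steel can 76 mm across, 100 mm high, near the robot on the left. Leave alone. Origin: centre of its underside.
- squeegee: Loose wooden squeegee 30 x 160 x 80 mm standing on its handle, right of the robot. Leave alone. Origin: centre of its underside.

How it is judged:
By the outcome, as a careful person would: the job done as asked, in the order asked, and still so for the second after the job is handed in, with the robot touching nothing.
It also fails if it takes over 59 s, if anything falls off the work surface, if the arm or the gripper's body presses on something with over 40 N, if the wrist force passes 120 N, or if a joint passes its speed limit or range.

## Working session

There is one attempt and no reset: what is moved stays moved. The work goes in short steps, Python scripts to look and compute and a tool call to move; the robot and the scene stay as the last step left them, time stands still between calls to the robot, and variables do not carry over. Pictures are saved under pics/ and viewed, about 8 in all and at most 12, crops included, and the job is handed in when it is done.

Besides the shell and the picture viewer there is one more tool, called after ">>>" by a JSON object that holds its "name" and its "arguments", one argument or row to a line. drive_tool: Moves the arm, as the interface text tells. Its arguments: {"type":"object","properties":{"moves":{"type":"array","items":{"type":"array","items":{"type":"array","items":{"type":"number"}}}},"newtons":{"type":"number"}},"required":["moves"]}

```bash
mkdir -p pics; cat > h.py <<'E'
import numpy as np, cv2
from workcell import r
from scipy.spatial.transform import Rotation as R
def ray(cam,uv,info=None):
    i=info or r.camera_info(cam); T=np.array(i["extrinsics"])
    d=T[:3,:3]@np.array([(uv[0]-i["cx"])/i["fx"],(uv[1]-i["cy"])/i["fy"],1]); return T[:3,3],d
def atz(cam,uv,z):
    o,d=ray(cam,uv); return o+d*(z-o[2])/d[2]
def tri(a,b):
    (o,d),(p,e)=ray(*a),ray(*b); d=d/np.linalg.norm(d); e=e/np.linalg.norm(e)
    A=np.stack([d,-e],1); s=np.linalg.lstsq(A,p-o,rcond=None)[0]
    x,y=o+s[0]*d,p+s[1]*e; return (x+y)/2,np.linalg.norm(x-y)
E
python3 - <<'E'
from h import *
s=r.get_state();print(s["time_s"],s["ee_pos"],s["tcp_rot"],s["contact_force"])
for c in("scene","top"):
    cv2.imwrite(f"pics/{c}0.png",r.get_image(c))
    for l in("release_top","lamp_top","lip","hinge","control_box","frame","dispenser","tape_roll","knife","brush","ink_jar"):
        q=r.tip_of(c,l)
        z={"release_top":.055,"lamp_top":.055,"lip":.077,"hinge":.085}.get(l,0)
        for k in q[:1]: print(c,l,round(k["p"],2),np.round(k["uv"]),np.round(atz(c,k["uv"],z),3))
E
```

```text
0.0 [ 0.16640129 -0.54963077  0.24109234] [ 0.80300046 -0.59597728 -0.0008239  -0.0008141 ] [-0.4300567   1.05703665  1.03532517]
scene release_top 0.54 [172. 283.] [ 0.482 -0.299  0.055]
scene lamp_top 0.61 [152. 276.] [ 0.445 -0.326  0.055]
scene lip 0.61 [342. 250.] [0.591 0.019 0.077]
scene hinge 0.75 [257. 402.] [ 0.793 -0.274  0.085]
scene control_box 0.69 [177. 285.] [ 0.45  -0.285  0.   ]
scene frame 0.68 [392. 251.] [0.597 0.148 0.   ]
scene dispenser 0.83 [202. 349.] [ 0.611 -0.302  0.   ]
scene tape_roll 0.91 [292. 240.] [ 0.463 -0.024  0.   ]
scene knife 0.78 [351. 329.] [ 0.715 -0.033  0.   ]
scene ink_jar 0.68 [255. 400.] [ 0.752 -0.261  0.   ]
top release_top 0.53 [441. 284.] [ 0.437 -0.272  0.055]
top lamp_top 0.42 [468. 277.] [ 0.45  -0.33   0.055]
top lip 0.67 [301. 215.] [0.585 0.016 0.077]
top hinge 0.6 [184. 211.] [0.596 0.26  0.085]
top control_box 0.76 [446. 285.] [ 0.44  -0.295  0.   ]
top frame 0.57 [242. 222.] [0.591 0.152 0.   ]
top dispenser 0.74 [443. 211.] [ 0.605 -0.299  0.   ]
top tape_roll 0.86 [326. 280.] [ 0.457 -0.033  0.   ]
top knife 0.78 [320. 169.] [ 0.71  -0.027  0.   ]
top brush 0.97 [380. 163.] [ 0.722 -0.164  0.   ]
top ink_jar 0.96 [422. 150.] [ 0.752 -0.262  0.   ]
```

View pics/scene0.png

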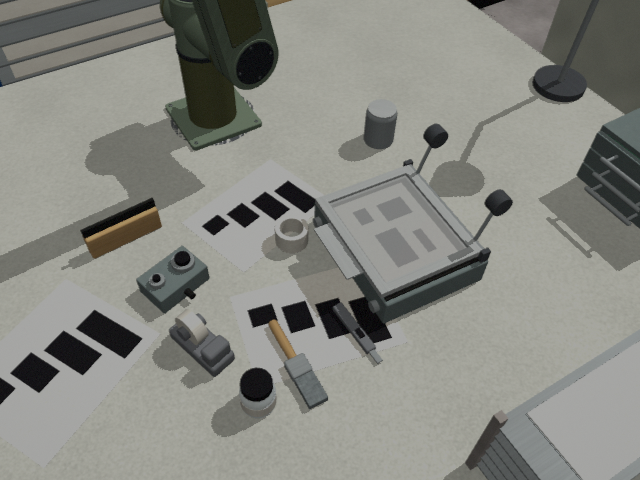

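View pics/top0.png

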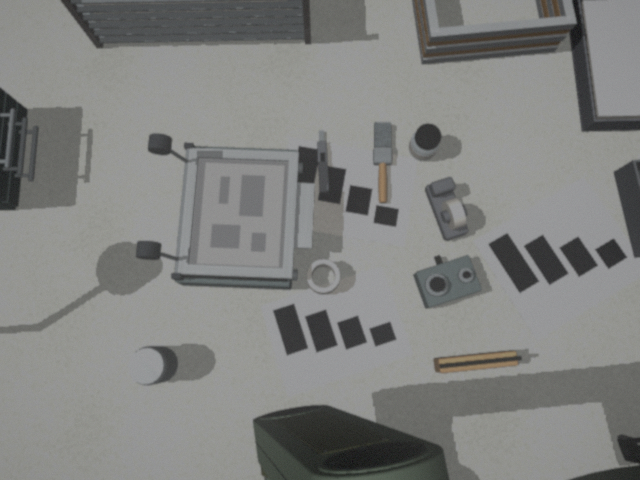

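The scene view shows the large button at (182,258) and the small one at (157,279). The network's scene hit for the release is on the middle of the box, so I won't use it. In the top view the large button is at (438,284) and the small one at (466,274). The lip runs from (303,183) to (303,247), with the tape roll and knife on either side of it.

```bash
python3 - <<'E'
from h import *
print("rel",tri(("scene",(182,257)),("top",(438,284))),"lamp",tri(("scene",(157,279)),("top",(466,274))))
print(atz("top",(438,284),.06),atz("top",(466,274),.06))
print("lip",tri(("scene",(342,250)),("top",(301,215))))
q=r.outline_of("top","lip")
for l in("lip","cover_panel","frame","control_box","dispenser","tape_roll","knife"):
    q=r.outline_of("top",l)
    if q:
        m=q[0]["mask"].astype(np.uint8); b=cv2.minAreaRect(cv2.findNonZero(m)); z={"lip":.082,"cover_panel":.09,"frame":.07,"control_box":.045,"dispenser":.05,"tape_roll":.045,"knife":.015}[l]
        print(l,round(q[0]["p"],2),[np.round(atz("top",c,z)[:2],3).tolist() for c in cv2.boxPoints(b)])
for l in("counterweights","hinge"):
    for c in("scene","top"): print(l,c,[(round(k["p"],2),np.round(k["uv"])) for k in r.tip_of(c,l)])
im=r.get_image("top"); cv2.imwrite("pics/topc.png",cv2.resize(im[120:320,160:500],None,fx=2.3,fy=2.3,interpolation=cv2.INTER_CUBIC))
s=r.get_state();print(s["time_s"],s["width"])
E
```

```text
rel (array([ 0.43643548, -0.26172286,  0.06343233]), np.float64(0.005626054031670164)) lamp (array([ 0.45669499, -0.3234016 ,  0.05605361]), np.float64(0.004783765765103838))
[ 0.43576445 -0.26510233  0.06      ] [ 0.45534703 -0.32463964  0.06      ]
lip (array([0.58711471, 0.01918948, 0.07392738]), np.float64(0.0063336623282841025))
lip 0.74 [[0.465, 0.271], [0.742, 0.265], [0.719, -0.019], [0.444, 0.0]]
cover_panel 0.94 [[0.463, 0.268], [0.737, 0.264], [0.717, -0.018], [0.444, -0.001]]
frame 0.94 [[0.458, 0.365], [0.779, 0.344], [0.725, -0.03], [0.41, 0.011]]
control_box 0.79 [[0.478, -0.212], [0.515, -0.336], [0.422, -0.358], [0.386, -0.237]]
dispenser 0.77 [[0.651, -0.249], [0.675, -0.314], [0.548, -0.351], [0.525, -0.287]]
tape_roll 0.89 [[0.494, 0.006], [0.493, -0.062], [0.421, -0.06], [0.422, 0.007]]
knife 0.82 [[0.797, -0.02], [0.797, -0.045], [0.649, -0.046], [0.649, -0.021]]
counterweights scene []
counterweights top []
hinge scene [(0.75, array([257., 402.])), (0.69, array([442., 209.]))]
hinge top [(0.6, array([184., 211.])), (0.39, array([442., 284.]))]
1.85 0.08535130868251349
```

View pics/topc.png

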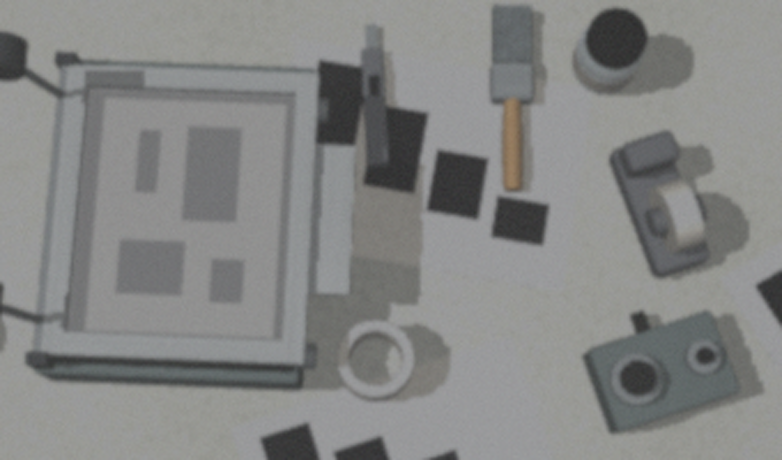

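```bash
cat >> h.py <<'E'
def to(p,Rt=None):
    s=r.get_state(); R0=R.from_quat(s["tcp_rot"]); Rt=Rt or R0
    print("t",s["time_s"],"pos",np.round(s["ee_pos"],4),"F",np.round(s["contact_force"],1),"shift",np.round(R0.inv().apply(np.array(p)-s["ee_pos"]),4),"rot",np.round((R0.inv()*Rt).as_rotvec(),3))
E
python3 -c "
from h import *
to([.436,-.264,.12]); print(R.from_quat(r.get_state()['tcp_rot']).as_matrix().round(2))"
```

```text
t 1.85 pos [ 0.1665 -0.5504  0.2423] F [ 0.1  0.  -1.1] shift [-0.196  -0.3409  0.1223] rot [0. 0. 0.]
[[ 0.29 -0.96  0.  ]
 [-0.96 -0.29 -0.  ]
 [ 0.   -0.   -1.  ]]
```

>>> {"name": "drive_tool", "arguments": {
  "moves": [
    [[-0.024, -0.042, 0, 0, 0, 0, 0], [-0.049, -0.085, 0, 0, 0, 0, 0], [-0.073, -0.127, 0, 0, 0, 0, 0], [-0.098, -0.17, 0, 0, 0, 0, 0], [-0.122, -0.213, 0, 0, 0, 0, 0], [-0.147, -0.255, 0.01, 0, 0, 0, 0], [-0.17, -0.298, 0.04, 0, 0, 0, 0], [-0.19, -0.33, 0.07, 0, 0, 0, 0], [-0.196, -0.341, 0.1, 0, 0, 0, 0], [-0.196, -0.341, 0.115, 0, 0, 0, 0]]
  ]
}}

```text
time_s: 2.85
ee_pos: [0.436, -0.2604, 0.1242]
tcp_rot: [0.804, -0.594, -0.003, -0.001]
contact_force: [-0.4, 0.2, -0.3]
width: 0.0001
```

```bash
python3 - <<'E'
from h import *
im=r.get_image("wrist"); cv2.imwrite("pics/w1.png",im)
for l in("release_top","lamp_top"):
    for k in r.tip_of("wrist",l): print(l,round(k["p"],2),np.round(k["uv"]),np.round(atz("wrist",k["uv"],.06),4))
to([.436,-.264,.075])
E
```

```text
release_top 0.97 [320. 260.] [ 0.4314 -0.2635  0.06  ]
lamp_top 0.8 [428. 263.] [ 0.4491 -0.3295  0.06  ]
t 3.0 pos [ 0.4356 -0.2632  0.1263] F [ 1.  -0.5  0.2] shift [ 0.001  -0.0002  0.0513] rot [0. 0. 0.]
```

View pics/w1.png

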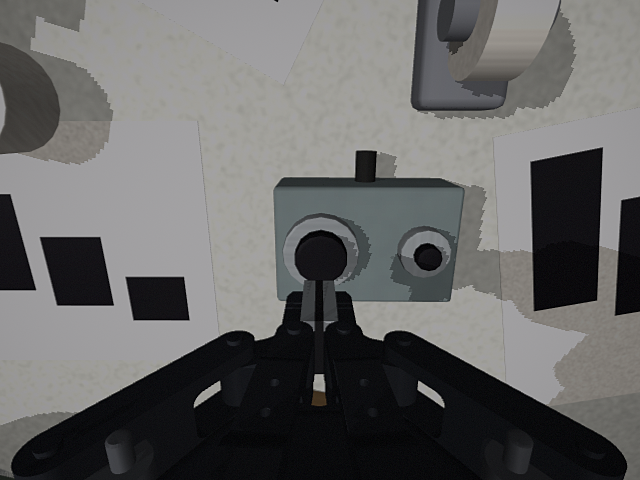

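The wrist view shows the large button at (320,258), just ahead of the closed fingertips, and the small one 108 px to the right. Alignment is good, so I press down in stages.

>>> {"name": "drive_tool", "arguments": {
  "moves": [
    [[0, 0, 0.015, 0, 0, 0, 0], [0, 0, 0.03, 0, 0, 0, 0], [0, 0, 0.04, 0, 0, 0, 0], [0, 0, 0.045, 0, 0, 0, 0], [0, 0, 0.048, 0, 0, 0, 0], [0, 0, 0.05, 0, 0, 0, 0], [0, 0, 0.052, 0, 0, 0, 0], [0, 0, 0.054, 0, 0, 0, 0], [0, 0, 0.055, 0, 0, 0, 0], [0, 0, 0.055, 0, 0, 0, 0]]
  ]
}}

```text
time_s: 4.0
ee_pos: [0.4357, -0.2637, 0.0721]
tcp_rot: [0.803, -0.596, -0.001, 0.0]
contact_force: [-3.8, -1.3, 5.7]
width: -0.0002
```

>>> {"name": "drive_tool", "arguments": {
  "moves": [
    [[0, 0, 0.001, 0, 0, 0, 0], [0, 0, 0.002, 0, 0, 0, 0], [0, 0, 0.002, 0, 0, 0, 0], [0, 0, 0.003, 0, 0, 0, 0], [0, 0, 0.003, 0, 0, 0, 0], [0, 0, 0.003, 0, 0, 0, 0], [0, 0, 0.003, 0, 0, 0, 0], [0, 0, 0.003, 0, 0, 0, 0], [0, 0, 0.003, 0, 0, 0, 0], [0, 0, 0.003, 0, 0, 0, 0]]
  ]
}}

```text
time_s: 5.0
ee_pos: [0.4358, -0.2638, 0.0718]
tcp_rot: [0.803, -0.595, -0.001, 0.001]
contact_force: [-7.5, 3.6, 20.8]
width: -0.0001
```

```bash
python3 - <<'E'
from h import *
im=r.get_image("wrist"); cv2.imwrite("pics/w2.png",im[140:400,180:500].repeat(2,0).repeat(2,1))
for k in r.tip_of("wrist","release_top"): print(k["p"],k["uv"],atz("wrist",k["uv"],.061))
for i in range(4): s=r.get_state();r.get_image("wrist");print(s["contact_force"],s["ee_pos"],s["wrist_torque"])
E
```

```text
0.92 [314.7, 296.6] [ 0.43495316 -0.26238551  0.061     ]
[-7.83397638  3.93850949 19.75055173] [ 0.43583701 -0.26385283  0.07179975] [ 0.72794234  1.30417558 -0.02811573]
[-7.99229093  4.66940127 21.230985  ] [ 0.43584809 -0.26384722  0.07178815] [ 7.29451041e-01  1.35607599e+00 -5.91509655e-04]
[-7.09770006  4.25655819 20.20703949] [ 0.43581115 -0.26385584  0.0717827 ] [ 0.7800495   1.34055581 -0.04139844]
[-7.31035205  3.61533055 20.47496827] [ 0.43581867 -0.26384716  0.07177868] [0.70876955 1.32397088 0.03635857]
```

View pics/w2.png

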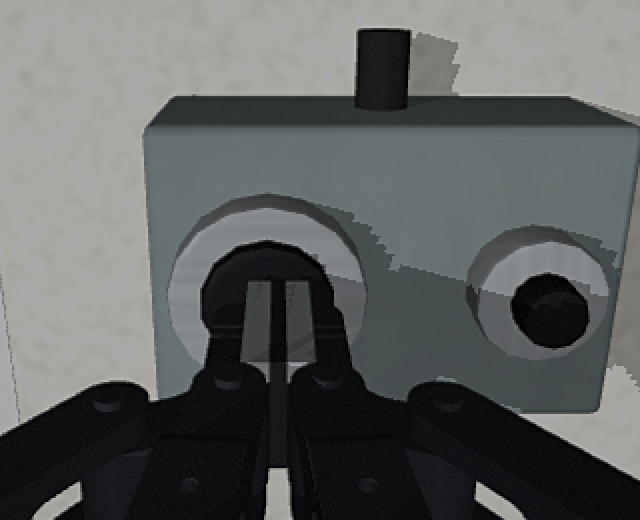

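>>> {"name": "drive_tool", "arguments": {
  "moves": [
    [[0, 0, -0.001, 0, 0, 0, 0], [0, 0, -0.002, 0, 0, 0, 0], [0, 0, -0.003, 0, 0, 0, 0], [0, 0, -0.003, 0, 0, 0, 0], [0, 0, -0.003, 0, 0, 0, 0], [0, 0, -0.003, 0, 0, 0, 0], [0, 0, -0.003, 0, 0, 0, 0], [0, 0, -0.003, 0, 0, 0, 0], [0, 0, -0.003, 0, 0, 0, 0], [0, 0, -0.003, 0, 0, 0, 0]]
  ]
}}

```text
time_s: 6.3
ee_pos: [0.436, -0.2639, 0.0748]
tcp_rot: [0.803, -0.595, -0.001, 0.0]
contact_force: [-0.1, 0.1, 3.8]
width: 0.0002
```

The picture shows the tips resting inside the button, which is flush with its housing, and the small button untouched. The force rose to 20 N at the stop and fell to a spring-like 3.8 N 3 mm higher up, so the button was pressed fully. Now I release it and turn the tool towards the lip.

```bash
cat >> h.py <<'E'
def Rt(tilt,az=0.06):  # tool z forward(+y, az towards +x) and down by tilt, jaws horizontal, camera on top
    f=np.array([np.sin(az),np.cos(az),0]); z=f*np.cos(tilt)-np.array([0,0,np.sin(tilt)]); x=np.array([np.cos(az),-np.sin(az),0]); y=np.cross(z,x)
    return R.from_matrix(np.stack([x,y,z],1))
E
python3 - <<'E'
from h import *
to([.575,-.13,.25],Rt(.65))
s=r.get_state();print(s["joints"]); T=np.array(r.camera_info("wrist")["extrinsics"]);print(R.from_quat(s["tcp_rot"]).inv().apply(T[:3,3]-s["ee_pos"]))
E
```

```text
t 6.3 pos [ 0.436  -0.2639  0.0748] F [-0.1  0.1  3.8] shift [-0.0878 -0.1716 -0.1754] rot [ 0.802 -0.556 -1.125]
[-7.13582566e-01  2.78743622e-01  1.83934564e+00 -1.20173918e-03
  1.02525152e+00  5.62706988e-01]
[ 0.00033763 -0.07364374 -0.13185476]
```

>>> {"name": "drive_tool", "arguments": {
  "moves": [
    [[0, 0, -0.015, 0, 0, 0, 0], [0, 0, -0.045, 0, 0, 0, 0], [0, 0, -0.09, 0.04, -0.03, -0.06, 0], [-0.01, -0.02, -0.135, 0.12, -0.08, -0.17, 0], [-0.03, -0.05, -0.165, 0.2, -0.14, -0.28, 0], [-0.04, -0.08, -0.175, 0.28, -0.19, -0.39, 0], [-0.055, -0.11, -0.175, 0.35, -0.24, -0.49, 0], [-0.07, -0.135, -0.175, 0.42, -0.29, -0.59, 0], [-0.08, -0.16, -0.175, 0.49, -0.34, -0.69, 0], [-0.088, -0.172, -0.175, 0.56, -0.39, -0.79, 0]]
  ]
}}

```text
time_s: 7.3
ee_pos: [0.5763, -0.1284, 0.2491]
tcp_rot: [0.921, -0.211, 0.009, -0.327]
contact_force: [0.0, -0.1, -0.0]
width: 0.0001
```

```bash
python3 - <<'E'
from h import *
to([.575,-.13,.25],Rt(.65)); s=r.get_state();print(s["joints"].round(2) if hasattr(s["joints"],"round") else s["joints"])
E
```

```text
t 7.3 pos [ 0.5763 -0.1284  0.2491] F [ 0.  -0.1 -0. ] shift [-0.0007  0.0011 -0.0018] rot [ 0.239 -0.162 -0.332]
[-0.67  0.34  1.5   0.6   1.61 -0.3 ]
```

>>> {"name": "drive_tool", "arguments": {
  "moves": [
    [[0, 0, 0, 0.06, -0.04, -0.08, 0], [0, 0, 0, 0.12, -0.08, -0.16, 0], [0, 0, 0, 0.18, -0.12, -0.25, 0], [0, 0, 0, 0.239, -0.162, -0.332, 0], [0, 0, 0, 0.239, -0.162, -0.332, 0], [0, 0, 0, 0.239, -0.162, -0.332, 0], [0, 0, 0, 0.239, -0.162, -0.332, 0], [0, 0, 0, 0.239, -0.162, -0.332, 0], [0, 0, 0, 0.239, -0.162, -0.332, 0], [0, 0, 0, 0.239, -0.162, -0.332, 0]]
  ]
}}

```text
time_s: 8.3
ee_pos: [0.5763, -0.1283, 0.2497]
tcp_rot: [0.896, -0.027, 0.014, -0.444]
contact_force: [-0.0, -0.1, -0.4]
width: -0.0001
```

```bash
python3 - <<'E'
from h import *
to([.585,-.09,.13],Rt(.6)); s=r.get_state();print(s["joints"].round(2))
cv2.imwrite("pics/w3.png",r.get_image("wrist"))
for k in r.tip_of("wrist","lip"): print(k["p"],k["uv"],atz("wrist",k["uv"],.077))
# project predicted lip corners for a check
i=r.camera_info("wrist");T=np.linalg.inv(np.array(i["extrinsics"]))
for P in([.515,-.006,.082],[.655,-.014,.082],[.587,-.010,.082]):
    c=T[:3,:3]@P+T[:3,3];print(P,i["fx"]*c[0]/c[2]+i["cx"],i["fy"]*c[1]/c[2]+i["cy"])
E
```

```text
t 8.3 pos [ 0.5763 -0.1283  0.2497] F [-0.  -0.1 -0.4] shift [0.0062 0.0718 0.1033] rot [ 0.051 -0.001  0.001]
[-0.71  0.51  1.38  0.72  1.84 -0.67]
0.94 [321.2, 252.6] [0.58669178 0.01021342 0.077     ]
[0.515, -0.006, 0.082] 252.70898116808004 266.7902672765518
[0.655, -0.014, 0.082] 388.94669781664925 266.4494797089176
[0.587, -0.01, 0.082] 322.8108422013261 266.51868713225696
```

View pics/w3.png

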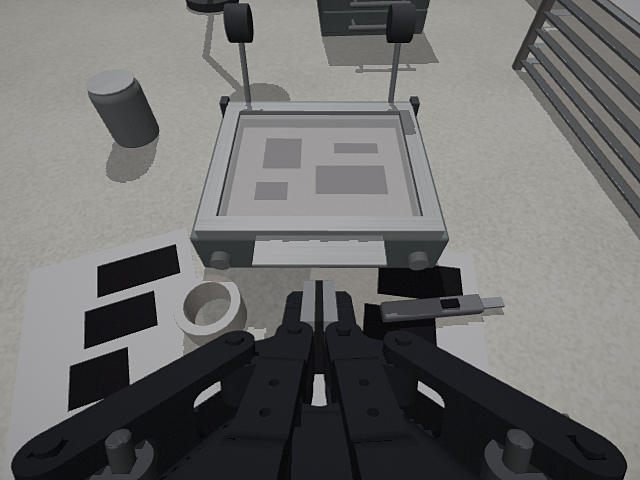

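The lip spans columns 252–387 with its front edge at row 266, exactly where I predicted. The network puts the lip point at (0.587, 0.010), and the yaw is confirmed.

```bash
python3 - <<'E'
from h import *
for p in([.585,-.09,.13],[.586,-.07,.049],[.587,.003,.049]): to(p,Rt(.6))
E
```

```text
t 8.4 pos [ 0.5763 -0.1283  0.2495] F [-1.2  0.4  0.5] shift [0.0063 0.0716 0.1032] rot [ 0.05  -0.     0.001]
t 8.4 pos [ 0.5763 -0.1283  0.2495] F [-1.2  0.4  0.5] shift [0.006  0.1239 0.1682] rot [ 0.05  -0.     0.001]
t 8.4 pos [ 0.5763 -0.1283  0.2495] F [-1.2  0.4  0.5] shift [0.0027 0.0798 0.2262] rot [ 0.05  -0.     0.001]
```

>>> {"name": "drive_tool", "arguments": {
  "moves": [
    [[0.002, 0.02, 0.03, 0.01, 0, 0, 0], [0.004, 0.045, 0.065, 0.03, 0, 0, 0], [0.006, 0.07, 0.1, 0.05, 0, 0, 0], [0.006, 0.085, 0.12, 0.05, 0, 0, 0], [0.006, 0.1, 0.138, 0.05, 0, 0, 0], [0.006, 0.11, 0.15, 0.05, 0, 0, 0], [0.006, 0.118, 0.16, 0.05, 0, 0, 0], [0.006, 0.124, 0.168, 0.05, 0, 0, 0], [0.006, 0.124, 0.168, 0.05, 0, 0, 0], [0.006, 0.124, 0.168, 0.05, 0, 0, 0]]
  ]
}}

```text
time_s: 9.4
ee_pos: [0.5864, -0.0705, 0.0497]
tcp_rot: [0.884, -0.026, 0.015, -0.466]
contact_force: [0.3, 0.7, 0.2]
width: -0.0
```

```bash
python3 - <<'E'
from h import *
to([.587,.003,.049],Rt(.6))
im=r.get_image("scene"); cv2.imwrite("pics/s2.png",cv2.resize(im[150:380,120:480],None,fx=2.2,fy=2.2))
for k in r.tip_of("scene","release_top"): print(k)
E
```

```text
t 9.4 pos [ 0.5864 -0.0705  0.0497] F [0.3 0.7 0.2] shift [-0.0038 -0.041   0.061 ] rot [ 0.001 -0.001  0.002]
{'uv': [391.9, 248.5], 'p': 0.74}
```

View pics/s2.png

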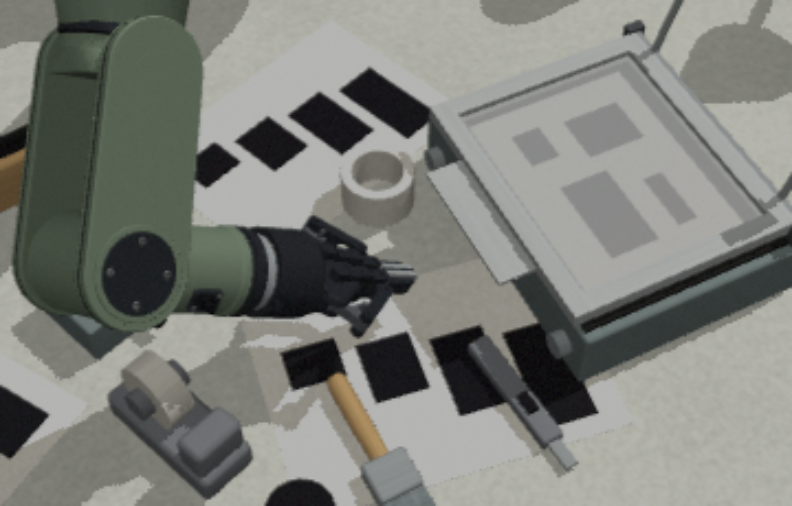

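The scene view shows the closed fingers in front of the lip's middle. The tape roll, knife, brush and dispenser are clear and unmoved. Next I slide under the lip.

>>> {"name": "drive_tool", "arguments": {
  "moves": [
    [[-0.001, -0.008, 0.012, 0, 0, 0, 0], [-0.001, -0.016, 0.024, 0, 0, 0, 0], [-0.002, -0.024, 0.036, 0, 0, 0, 0], [-0.003, -0.032, 0.048, 0, 0, 0, 0], [-0.003, -0.038, 0.056, 0, 0, 0, 0], [-0.004, -0.041, 0.061, 0, 0, 0, 0], [-0.004, -0.041, 0.061, 0, 0, 0, 0], [-0.004, -0.041, 0.061, 0, 0, 0, 0], [-0.004, -0.041, 0.061, 0, 0, 0, 0], [-0.004, -0.041, 0.061, 0, 0, 0, 0]]
  ]
}}

```text
time_s: 10.5
ee_pos: [0.5874, 0.0021, 0.0494]
tcp_rot: [0.884, -0.026, 0.016, -0.466]
contact_force: [-0.4, 1.4, -0.5]
width: -0.0003
```

```bash
python3 - <<'E'
from h import *
s=r.get_state();R0=R.from_quat(s["tcp_rot"]);print(s["ee_pos"],s["contact_force"],s["joints"].round(2))
# plan: TCP for tip in contact with cover at angle th; cover plane frame: hinge H, forward dir -f
f=np.array([.06,1,0]);f/=np.linalg.norm(f);H=np.array([.587,.010,.077])+.255*f+[0,0,.008]
tilt=.6;h=.011;zd=f*np.cos(tilt)-np.array([0,0,np.sin(tilt)]);up=f*np.sin(tilt)+np.array([0,0,np.cos(tilt)])
for th in np.arange(0,1.21,.1):
    u=-f*np.cos(th)+np.array([0,0,np.sin(th)]); n=f*np.sin(th)+np.array([0,0,np.cos(th)])
    if th<tilt: # lip front edge rests on upper finger face, s behind tip along finger
        E=H+.272*u-.008*n; sl=.025; tip=E-up*h+zd*sl; tip_r=(tip-H)@-f
    else:       # upper front corner of the tip on underside at radius .257
        E=H+.257*u-.008*n; tip=E-up*h
    tcp=tip-.011*zd
    print(round(th,1),tcp.round(4),"shift",R0.inv().apply(tcp-s["ee_pos"]).round(3))
E
```

```text
[0.58737622 0.00206328 0.04938462] [-0.40212037  1.38962822 -0.49275535] [-0.55  0.73  1.56  0.82  1.49 -0.84]
0.0 [ 0.5863 -0.0016  0.06  ] shift [-0.001 -0.007 -0.009]
0.1 [ 0.5863 -0.0011  0.0872] shift [-0.001 -0.029 -0.024]
0.2 [0.5865 0.0022 0.1142] shift [-0.001 -0.053 -0.037]
0.3 [0.5869 0.0081 0.1408] shift [-0.001 -0.079 -0.047]
0.4 [0.5874 0.0167 0.1666] shift [-0.    -0.105 -0.054]
0.5 [0.5881 0.0278 0.1914] shift [-0.    -0.132 -0.059]
0.6 [0.5884 0.033  0.2206] shift [-0.    -0.159 -0.071]
0.7 [0.5893 0.0479 0.2416] shift [-0.    -0.184 -0.071]
0.8 [0.5903 0.0648 0.2609] shift [-0.    -0.21  -0.068]
0.9 [0.5914 0.0836 0.2785] shift [-0.    -0.235 -0.062]
1.0 [0.5926 0.104  0.2941] shift [-0.    -0.259 -0.054]
1.1 [0.5939 0.1258 0.3075] shift [-0.    -0.283 -0.044]
1.2 [0.5953 0.1489 0.3188] shift [-0.    -0.305 -0.031]
```

>>> {"name": "drive_tool", "arguments": {
  "moves": [
    [[0, -0.004, -0.005, 0, 0, 0, 0], [0, -0.007, -0.009, 0, 0, 0, 0], [0, -0.009, -0.011, 0, 0, 0, 0], [0, -0.012, -0.012, 0, 0, 0, 0], [-0.001, -0.015, -0.014, 0, 0, 0, 0], [-0.001, -0.018, -0.016, 0, 0, 0, 0], [-0.001, -0.021, -0.018, 0, 0, 0, 0], [-0.001, -0.024, -0.02, 0, 0, 0, 0], [-0.001, -0.027, -0.022, 0, 0, 0, 0], [-0.001, -0.029, -0.024, 0, 0, 0, 0]]
  ]
}}

```text
time_s: 11.5
ee_pos: [0.587, -0.002, 0.0874]
tcp_rot: [0.885, -0.026, 0.017, -0.465]
contact_force: [2.7, -1.8, -3.4]
width: -0.0
```

```bash
cat >> h.py <<'E'
def lipang():
    # angle of cover from lip detections in two cameras
    f=np.array([.06,1,0])/np.hypot(.06,1);H=np.array([.587,.010,.085])+.255*f
    out={}
    for c in("scene","top"):
        r.get_image(c); q=r.tip_of(c,"lip")
        if q:
            i=r.camera_info(c);T=np.linalg.inv(np.array(i["extrinsics"])); best=[]
            for th in np.arange(-.05,1.5,.01):
                u=-f*np.cos(th)+np.array([0,0,np.sin(th)]); n=f*np.sin(th)+np.array([0,0,np.cos(th)])
                p=T[:3,:3]@(H+.255*u-.008*n)+T[:3,3]; e=np.hypot(i["fx"]*p[0]/p[2]+i["cx"]-q[0]["uv"][0],i["fy"]*p[1]/p[2]+i["cy"]-q[0]["uv"][1]); best.append((e,th))
            out[c]=(round(q[0]["p"],2),"ang %.2f err %.1f px"%min(best)[::-1])
    print(out)
E
python3 - <<'E'
from h import *
s=r.get_state();print(s["contact_force"]);lipang()
E
```

```text
[ 2.67392117 -1.79354551 -3.36591429]
{'scene': (0.57, 'ang 0.14 err 0.9 px'), 'top': (0.82, 'ang 0.10 err 0.5 px')}
```

The cover follows at about 0.1 rad with 3.4 N at the lip. I continue along the arc.

>>> {"name": "drive_tool", "arguments": {
  "moves": [
    [[0, -0.005, -0.003, 0, 0, 0, 0], [0, -0.01, -0.005, 0, 0, 0, 0], [0, -0.015, -0.008, 0, 0, 0, 0], [0, -0.02, -0.01, 0, 0, 0, 0], [0, -0.025, -0.013, 0, 0, 0, 0], [0, -0.03, -0.015, 0, 0, 0, 0], [0, -0.035, -0.017, 0, 0, 0, 0], [0, -0.04, -0.019, 0, 0, 0, 0], [0, -0.045, -0.021, 0, 0, 0, 0], [0, -0.05, -0.023, 0, 0, 0, 0]]
  ]
}}

```text
time_s: 12.7
ee_pos: [0.5866, 0.0081, 0.1417]
tcp_rot: [0.885, -0.026, 0.016, -0.465]
contact_force: [0.9, -4.0, -2.1]
width: 0.0001
```

>>> {"name": "drive_tool", "arguments": {
  "moves": [
    [[0, -0.005, -0.001, 0, 0, 0, 0], [0, -0.01, -0.002, 0, 0, 0, 0], [0, -0.015, -0.004, 0, 0, 0, 0], [0, -0.02, -0.005, 0, 0, 0, 0], [0, -0.026, -0.007, 0, 0, 0, 0], [0, -0.031, -0.008, 0, 0, 0, 0], [0, -0.036, -0.009, 0, 0, 0, 0], [0, -0.042, -0.01, 0, 0, 0, 0], [0, -0.047, -0.011, 0, 0, 0, 0], [0, -0.053, -0.012, 0, 0, 0, 0]]
  ]
}}

```text
time_s: 13.7
ee_pos: [0.5874, 0.0286, 0.1924]
tcp_rot: [0.884, -0.026, 0.015, -0.466]
contact_force: [-0.2, -0.1, -1.8]
width: -0.0
```

```bash
python3 - <<'E'
from h import *
to([.5893,.0479,.2416],Rt(.6));lipang()
to([.5903,.0648,.2609],Rt(.6));to([.5914,.0836,.2785],Rt(.6))
E
```

```text
t 13.7 pos [0.5874 0.0286 0.1924] F [-0.2 -0.1 -1.8] shift [ 0.0009 -0.0515 -0.0119] rot [ 0.002 -0.002  0.002]
{'scene': (0.86, 'ang 0.50 err 0.5 px'), 'top': (0.88, 'ang 0.51 err 0.9 px')}
t 13.9 pos [0.5878 0.0282 0.1924] F [-0.2 -0.5 -1.5] shift [ 0.0006 -0.0772 -0.0086] rot [ 0.002 -0.003  0.003]
t 13.9 pos [0.5878 0.0282 0.1924] F [-0.2 -0.5 -1.5] shift [ 0.0006 -0.1024 -0.003 ] rot [ 0.002 -0.003  0.003]
```

>>> {"name": "drive_tool", "arguments": {
  "moves": [
    [[0, -0.005, -0.001, 0, 0, 0, 0], [0, -0.01, -0.003, 0, 0, 0, 0], [0, -0.015, -0.004, 0, 0, 0, 0], [0, -0.02, -0.006, 0, 0, 0, 0], [0, -0.026, -0.007, 0, 0, 0, 0], [0, -0.031, -0.009, 0, 0, 0, 0], [0, -0.036, -0.01, 0, 0, 0, 0], [0, -0.041, -0.011, 0, 0, 0, 0], [0, -0.046, -0.012, 0, 0, 0, 0], [0.001, -0.051, -0.012, 0, 0, 0, 0]]
  ]
}}

```text
time_s: 14.9
ee_pos: [0.5896, 0.0473, 0.2418]
tcp_rot: [0.885, -0.026, 0.016, -0.465]
contact_force: [-1.5, -1.3, -0.2]
width: -0.0006
```

```bash
python3 - <<'E'
from h import *
lipang()
for p in([.5903,.0648,.2609],[.5914,.0836,.2785],[.5926,.104,.2941],[.5939,.1258,.3075]):to(p,Rt(.6))
E
```

```text
{'scene': (0.89, 'ang 0.72 err 2.6 px'), 'top': (0.66, 'ang 0.71 err 0.1 px')}
t 15.1 pos [0.59   0.0471 0.2416] F [-0.5 -0.7 -0.6] shift [-0.0006 -0.0259  0.0036] rot [ 0.002 -0.004  0.004]
t 15.1 pos [0.59   0.0471 0.2416] F [-0.5 -0.7 -0.6] shift [-0.0006 -0.0511  0.0092] rot [ 0.002 -0.004  0.004]
t 15.1 pos [0.59   0.0471 0.2416] F [-0.5 -0.7 -0.6] shift [-0.0006 -0.0755  0.0172] rot [ 0.002 -0.004  0.004]
t 15.1 pos [0.59   0.0471 0.2416] F [-0.5 -0.7 -0.6] shift [-0.0005 -0.0989  0.0276] rot [ 0.002 -0.004  0.004]
```

To 0.9 rad, slowly.

>>> {"name": "drive_tool", "arguments": {
  "moves": [
    [[0, -0.005, 0, 0, 0, 0, 0], [0, -0.01, 0.001, 0, 0, 0, 0], [0, -0.015, 0.002, 0, 0, 0, 0], [0, -0.02, 0.003, 0, 0, 0, 0], [0, -0.026, 0.004, 0, 0, 0, 0], [0, -0.031, 0.005, 0, 0, 0, 0], [0, -0.036, 0.006, 0, 0, 0, 0], [0, -0.041, 0.007, 0, 0, 0, 0], [0, -0.046, 0.008, 0, 0, 0, 0], [0, -0.051, 0.009, 0, 0, 0, 0]]
  ]
}}

```text
time_s: 16.1
ee_pos: [0.5919, 0.0838, 0.2788]
tcp_rot: [0.885, -0.026, 0.016, -0.465]
contact_force: [0.3, -0.3, -0.5]
width: -0.0003
```

```bash
python3 - <<'E'
from h import *
lipang()
for p in([.5926,.104,.2941],[.5939,.1258,.3075]):to(p,Rt(.6))
E
```

```text
{'scene': (0.68, 'ang 0.90 err 3.0 px'), 'top': (0.84, 'ang 0.91 err 1.1 px')}
t 16.3 pos [0.5919 0.0836 0.2786] F [ 0.2 -0.8  0.8] shift [-0.0005 -0.0244  0.0081] rot [ 0.002 -0.004  0.004]
t 16.3 pos [0.5919 0.0836 0.2786] F [ 0.2 -0.8  0.8] shift [-0.0005 -0.0478  0.0185] rot [ 0.002 -0.004  0.004]
```

To 1.05 rad, beyond the highest possible balance point.

>>> {"name": "drive_tool", "arguments": {
  "moves": [
    [[0, -0.004, 0.001, 0, 0, 0, 0], [0, -0.008, 0.002, 0, 0, 0, 0], [0, -0.012, 0.004, 0, 0, 0, 0], [0, -0.016, 0.005, 0, 0, 0, 0], [0, -0.02, 0.006, 0, 0, 0, 0], [0, -0.024, 0.008, 0, 0, 0, 0], [0, -0.028, 0.009, 0, 0, 0, 0], [0, -0.032, 0.011, 0, 0, 0, 0], [0, -0.036, 0.013, 0, 0, 0, 0], [0, -0.036, 0.013, 0, 0, 0, 0]]
  ]
}}

```text
time_s: 17.3
ee_pos: [0.5937, 0.1151, 0.3013]
tcp_rot: [0.885, -0.025, 0.017, -0.465]
contact_force: [0.2, -1.2, 0.2]
width: -0.0003
```

```bash
python3 - <<'E'
from h import *
lipang(); r.get_image("top"); lipang()
to([.585,-.12,.3],Rt(.6))
E
```

```text
{'scene': (0.91, 'ang 1.33 err 1.2 px'), 'top': (0.92, 'ang 1.40 err 0.7 px')}
{'scene': (0.74, 'ang 0.08 err 44.6 px'), 'top': (0.7, 'ang 1.40 err 0.2 px')}
t 17.75 pos [0.5937 0.1145 0.3008] F [0.5 1.2 0.2] shift [ 0.0056  0.1336 -0.1928] rot [ 0.002 -0.004  0.003]
```

The cover has gone on to its stop by itself. I retreat now.

>>> {"name": "drive_tool", "arguments": {
  "moves": [
    [[0, 0.01, -0.012, 0, 0, 0, 0], [0.001, 0.025, -0.035, 0, 0, 0, 0], [0.002, 0.04, -0.058, 0, 0, 0, 0], [0.003, 0.055, -0.08, 0, 0, 0, 0], [0.003, 0.07, -0.102, 0, 0, 0, 0], [0.004, 0.086, -0.125, 0, 0, 0, 0], [0.005, 0.102, -0.148, 0, 0, 0, 0], [0.005, 0.118, -0.17, 0, 0, 0, 0], [0.005, 0.13, -0.187, 0, 0, 0, 0], [0.006, 0.134, -0.193, 0, 0, 0, 0]]
  ]
}}

```text
time_s: 18.75
ee_pos: [0.5852, -0.1233, 0.2993]
tcp_rot: [0.885, -0.027, 0.017, -0.465]
contact_force: [0.4, -0.9, -0.1]
width: -0.0003
```

```bash
python3 - <<'E'
from h import *
s=r.get_state();print(s["time_s"],s["ee_pos"],s["contact_force"],np.abs(s["joint_vel"]).max()); lipang()
a=r.get_image("scene");b=r.get_image("top")
cv2.imwrite("pics/fin.png",np.hstack([cv2.resize(a,(400,300)),cv2.resize(b,(400,300))]))
for c in("top","scene"):
    for l in("control_box","dispenser","tape_roll","knife","brush","ink_jar"):
        for k in r.tip_of(c,l)[:1]: print(c,l,round(k["p"],2),np.round(atz(c,k["uv"],0),3))
E
```

```text
18.75 [ 0.58521962 -0.12326658  0.29932272] [ 0.43020442 -0.87391853 -0.08039949] 0.1102410000456578
{'scene': (0.16, 'ang -0.05 err 161.2 px'), 'top': (0.7, 'ang 1.40 err 0.7 px')}
top control_box 0.72 [ 0.443 -0.296  0.   ]
top dispenser 0.96 [ 0.603 -0.295  0.   ]
top tape_roll 0.81 [ 0.463 -0.037  0.   ]
top knife 0.63 [ 0.712 -0.045  0.   ]
top ink_jar 0.62 [ 0.759 -0.26   0.   ]
scene control_box 0.7 [ 0.448 -0.3    0.   ]
scene dispenser 0.59 [ 0.604 -0.293  0.   ]
scene tape_roll 0.62 [ 0.46  -0.026  0.   ]
scene knife 0.71 [ 0.712 -0.023  0.   ]
scene brush 0.56 [ 0.728 -0.166  0.   ]
scene ink_jar 0.67 [ 0.757 -0.26   0.   ]
```

View pics/fin.png

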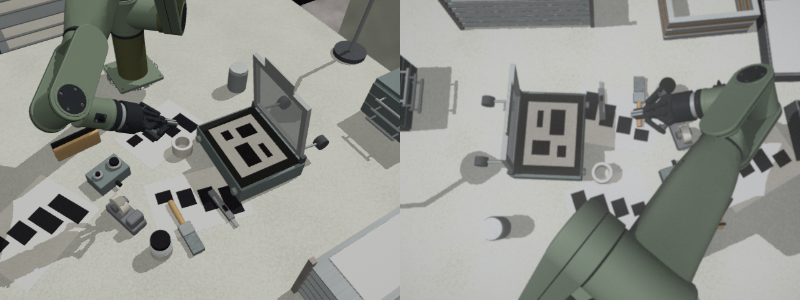

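The picture shows the cover standing open on its stop in both views. Everything else is in place, the button is up again, and the arm is clear.

```bash
python3 -c "
from h import *
print(r.finish_job())"
```

```text
the job is handed in; nothing more can be done
None
```

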